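# Reset the bench gas supply with the interlock key

## Task

Put the bench gas back on after a trip: on the grey reset station turn the selector to the position marked with three dots, then take the round-bowed key out of the wooden key block and push it fully home in the station's lock, working it past the stiff pins. Turn the key a quarter turn clockwise to its stop and keep holding it there against its return spring: finish while still gripping the turned key. Leave the square-bowed key in its block and do not knock the bottle, jar, crucible or tongs about.

Things in the scene. Friction and masses are not known exactly. Their poses are not given: they have to be found in the camera images.
- station: Grey die-cast gas reset station, fixed, flat top, 98 (x) x 184 (y) x 56 mm high. Origin at the centre of its underside; x to its back (conduit), y to its left seen from the front, z up. Selector axis at x -6, y +46 mm; lock axis at x -6, y -46 mm. Nothing on its top is over 68 mm high but the selector (89 mm).
- selector_grip (a point): On the selector's upright axis, 87 mm above the worktop, 2 mm below the handle's top. Turns with it: x along the handle to its pointed end, z up. The handle is a black bar, 12 mm thick (y) with parallel sides, 37 mm long (x -18 to +19), 23 mm tall, on a hub disc of 35 mm diameter whose top is 66 mm above the worktop. Grip across the 12 mm from above.
- selector (a joint): Selector angle, rad, growing clockwise from above. Four click positions 40 degrees apart, marked by one to four black dots: 0, 0.698, 1.396 (three dots: pointed end 20 degrees clockwise of the station's x), 2.094. Starts at one or two dots. About 0.07 N m takes it over a click; let go near a position, it springs into it.
- lock_mouth (a point): Centre of the top face of the lock's round steel bezel (39 mm diameter), 68 mm above the worktop; axes as the station's. The keyway is a slot 14.6 mm along x by 6.6 mm along y, with sloping lead-ins 3 mm wider on every side at the top. The bezel is fixed and 7 mm thick; under it the plug that turns has the same slot.
- lock (a joint): Angle of the lock's plug, rad: 0 at rest, growing as the key turns it clockwise from above, up to a stop at 1.571. A spring turns it back (0.03 N m at rest, 0.14 at the stop). It turns only with the key fully home (31 mm deep). The blade has some 7 degrees of play in it, so the key turns that much farther than the plug.
- lock_pins (a point): Point on the lock's axis, 22 mm below lock_mouth, between two stiff sprung pins that stand in the plug's slot from its two long sides, 19 and 25 mm below lock_mouth. They press on the blade's flats: pushing the key straight past takes 10 to 20 N; turning it to and fro by 4 to 6 degrees while pushing about halves that.
- key: The right key: steel, 35 to 70 g, round bow. Origin at the blade's tip; z up the key to the bow, x across its width, y across its thickness; the same when turned half round. Blade 13 x 5 mm, z 0 to 22, tapered over the lowest 6 mm; round neck 5 mm thick, z 22 to 31. Starts upright in one slot of the block, its shoulder on the block's top (36 mm up).
- key_shoulder (a point): Centre of the underside of the right key's shoulder (26 x 8 x 5 mm), 31 mm above its tip; axes as the key's. The shoulder rests on the bezel, this point at lock_mouth, when the key is home, either way round.
- key_bow (a point): Centre of the right key's bow, a flat round ring of 34 mm diameter and 8 mm thickness (its y), 51 mm above the key's tip, 20 mm above its shoulder; axes as the key's. Grip the bow across the 8 mm from above.
- spare_key: The other key, for another lock, told by its smaller square bow (26 x 8 x 26 mm). Origin at the blade's tip, axes as the key's, blade 13 x 5 x 22 mm without a neck. It stands in the other slot of the block and stays there.
- key_rack: Wooden key block, fixed, 136 (x) x 46 (y) x 36 mm high on a 150 x 58 mm foot. Origin at the centre of its underside, x along its length. Two slots, 15 x 7 mm and 32 mm deep, at x -36 and +36 mm, long side along x; which key stands in which varies.
- reagent_bottle: Small capped reagent bottle, 49 mm diameter, 95 mm high, upright behind the work; origin under its centre. Not to be moved.
- crucible: Porcelain crucible, 45 mm diameter, 36 mm high, near the front edge; origin under its centre. Not to be moved.
- jar: Open glass jar, 60 mm diameter, 85 mm high, behind the key block; origin under its centre. Not to be moved.
- tongs: Steel tongs lying flat near the front edge, 12 x 125 x 9 mm; origin under their centre, y along them. Not to be moved.
Mind the look-alikes: they are no part of the job. What is shaped like the key but green or pink is not meant.

How it is judged:
By the outcome, as a careful person would: the job done as asked, in the order asked, and still so for the second after the job is handed in, while the arm keeps its last pose, push and grip.
It also fails if it takes over 64 s, if anything falls off the work surface, if the arm or the gripper's body presses on something with over 40 N, if the wrist force passes 120 N, or if a joint passes its speed limit or range.

## Robot

A 6-joint arm with a two-finger parallel gripper is mounted at the origin on a cart in front of the work surface, level with it; the furniture and walls round the work are solid. World frame = base frame: x ahead of the robot, y to its left, z up, the work surface at z = 0. Lengths are in m, angles in degrees, forces in N, time in s.
With the tool pointing down it reaches from about 0.25 to 0.725 m from the base axis. Payload 9.7 kg.
Tool frame: the origin (TCP) lies midway between the tips of the shut fingers; the grasp point (between the pads) lies 19 mm behind it; x points along the fingers, y is the direction in which the jaws open and shut, and the axes are right-handed (so a half turn about x gives the same grasp; the last joint's range is limited). The gripper opens to 85 mm and grips with 20 to 120 N. Pads are 22 mm wide; open, the fingers measure 114 mm over their backs; the gripper's body (76 mm by 85 mm) begins 54 mm behind the grasp point. The pads swing forward as they close: fully open they stand 13 mm farther back than shut.
Start: joints at [-73.453, 4.979, 10.078, 95.1, 0, 90], TCP at [0.157, -0.527, 0.205] pointing down, gripper open.
Joint ranges: [-179.16, 179.16], [-48.56, 103.87], [-65.8, 70.77], [-126.05, 130.52], [-82.76, 87.17], [-180, 180]. Speed limits (degrees/s): [127.2, 127.2, 147.25, 180, 180, 180].

## Interface

Orientations are given as [roll, pitch, yaw] about the fixed x, y, z axes, in that order (R = Rz(yaw) Ry(pitch) Rx(roll)).
In Python, from workcell import bot, cams gives the robot as it stands.
- The arm moves only by the tool apply_moves, never from a script. Its argument "commands" is a list of rows, each a list of 5 numbers: the shift along the tool's x, y, z in m, then the turn about the tool's x in rad, then the opening, from -1 (shut) to 1 (fully open). In form: [[tx, ty, tz, roll, hand], ...]. A call has 1 to 12 rows; each row is the pose to reach, as a shift and turn from the pose measured when the call began, along the tool's axes at that moment; what a row does not reach only later rows make up. A row lasts 1/10 s, in which the tool goes at most 50 mm and 8.59 degrees, less where a joint would pass 70% of its speed; a pose out of reach is approached as far as the arm can. A call with a gripper value outside its range is refused whole. The fingers move at their own pace and stop on an object; "newtons" is the grip in N (left out, the last holds). Time passes only in rows, so rows that repeat a pose let the fingers close. It gives the time, the measured TCP pose, the force and the opening at its end, in the units of the state.
- bot.get_obs(): the state, without advancing time (a new reading comes with each control period).
- cams.camera(name): name is "scene" or "top"; returns a dict with "frame" (400x640x3 uint8, blue, green, red), "depth" (400x640 float32, m along the optical axis (not along the pixel's ray), 0 where there is no reading), "camera_matrix" (3x3 intrinsics, pixels), "R" (3x3) and "t" (3): a world point X has camera coordinates R X + t. Camera axes: x right, y down, z forward; pixel columns grow to the right and rows downward; lengths in m; the calibration is good to about 2 mm. A picture is of the moment at which its call begins.
- bot.job_done(): hands the job in, once; it reports no verdict.
Trained networks look in the newest picture that a camera, given by its name, has taken for a name from the list of things; names that differ only in an ending like _2 or _b are one class to them, and where a whole thing is asked for, a point or a joint stands for the part that bears it (a point fixed in the world has none). Each returns a list of dicts, best first, with "confidence" (0 to 1); they miss things now and then, are a little off and sometimes report something else, mostly with a low value. They report only what shows in the picture. A call takes as long as a camera call. They do not tell look-alikes from the thing itself.
- cams.spot_in(name, camera): "rect" ([left, top, right, bottom] in pixels, round what is visible of it).
The state is a dict: "time": time; "q": joint angles; "qd": joint speeds; "joint_efforts": joint torques, N m; "ee_pos": TCP position; "tcp_rot": TCP orientation; "wrist_force": force on the tool from outside, world axes, zero at the start; "torque": the same for the moment, N m; "opening": finger opening in m.
Only numpy, scipy, OpenCV 4.12 (cv2) and the standard library are available. Lean on these libraries where they do the work, as an engineer would, in place of code of your own. Each camera call takes 0.05 s, during which the arm holds its last target. There are 200 camera calls.

## Working session

There is one attempt and no reset: what is moved stays moved. The work goes in short steps, Python scripts to look and compute and a tool call to move; the robot and the scene stay as the last step left them, time stands still between calls to the robot, and variables do not carry over. Pictures are saved under pics/ and viewed, about 8 in all and at most 12, crops included, and the job is handed in when it is done.

Besides the shell and the picture viewer there is one more tool, called as name(argument=value, ...) on one line, values as JSON. apply_moves: Moves the arm, as the interface text tells. Its arguments: {"type":"object","properties":{"commands":{"type":"array"},"newtons":{"type":"number"}},"required":["commands"]}

```bash
mkdir -p pics; ls; cat > h.py <<'E'
import numpy as np, cv2
from workcell import bot, cams
def shot(n):
    return cams.camera(n)
def pts(c):
    K=c["camera_matrix"];d=c["depth"];v,u=np.mgrid[0:d.shape[0],0:d.shape[1]]
    P=np.stack([(u-K[0,2])/K[0,0]*d,(v-K[1,2])/K[1,1]*d,d],-1)
    W=(P-c["t"])@c["R"]; W[d==0]=np.nan
    return W
E
python3 - <<'E'
from h import *
for n in("top","scene"):
    c=shot(n);W=pts(c);cv2.imwrite(f"pics/{n}0.png",c["frame"]);np.savez(f"{n}0.npz",W=W,f=c["frame"],K=c["camera_matrix"],R=c["R"],t=c["t"])
    print(n,c["camera_matrix"][0,0],-c["R"].T@c["t"])
    for k in("station","selector","lock","key","spare_key","key_rack","reagent_bottle","crucible","jar","tongs"):
        for r in cams.spot_in(k,n)[:3]:
            x0,y0,x1,y1=[int(a) for a in r["rect"]]
            print(k,round(r["confidence"],2),[x0,y0,x1,y1],np.nanmedian(W[y0:y1+1,x0:x1+1].reshape(-1,3),0).round(3))
o=bot.get_obs();print({k:np.round(v,3) for k,v in o.items()})
E
```

```text
pics
top 440.0052524895731 [0.43190201 0.07892836 1.04984423]
station 0.71 [352, 184, 446, 255] [ 0.506 -0.139  0.052]
selector 0.64 [380, 224, 396, 244] [ 0.472 -0.106  0.065]
lock 0.55 [352, 181, 446, 256] [ 0.508 -0.14   0.032]
key 0.68 [175, 206, 201, 225] [0.524 0.356 0.002]
key 0.52 [174, 249, 193, 273] [0.417 0.364 0.002]
key 0.45 [238, 220, 251, 223] [0.505 0.214 0.066]
spare_key 0.61 [271, 225, 283, 231] [0.489 0.14  0.039]
key_rack 0.67 [351, 182, 450, 260] [ 0.503 -0.144  0.004]
key_rack 0.61 [292, 133, 310, 158] [0.676 0.085 0.056]
key_rack 0.57 [230, 208, 297, 249] [0.49  0.174 0.004]
reagent_bottle 0.79 [289, 132, 311, 161] [0.675 0.087 0.046]
crucible 0.66 [296, 274, 318, 292] [0.363 0.074 0.008]
jar 0.66 [193, 126, 223, 158] [0.695 0.304 0.019]
jar 0.4 [353, 182, 449, 255] [ 0.508 -0.145  0.034]
tongs 0.73 [216, 272, 238, 277] [0.385 0.261 0.004]
scene 458.6218091627292 [0.03720636 0.7608574  0.62402957]
station 0.59 [351, 154, 419, 218] [ 0.495 -0.111  0.014]
station 0.38 [384, 172, 400, 185] [ 0.474 -0.099  0.071]
selector 0.7 [387, 172, 401, 186] [ 0.47  -0.099  0.
[... 212 characters left out ...]
ey_rack 0.94 [280, 231, 355, 281] [0.484 0.18  0.005]
reagent_bottle 0.68 [267, 177, 283, 219] [0.674 0.101 0.041]
crucible 0.63 [384, 239, 410, 262] [0.366 0.067 0.014]
tongs 0.88 [327, 277, 376, 317] [0.375 0.225 0.001]
{'time': np.float64(1.1), 'q': array([-73.453,   4.978,  10.077,  95.099,  -0.   ,  90.   ]), 'qd': array([ 0.025,  0.028, -0.021, -0.03 ,  0.033, -0.016]), 'joint_efforts': array([-0.0000e+00, -5.2011e+01,  4.6487e+01,  2.0000e-03, -0.0000e+00,
        0.0000e+00]), 'ee_pos': array([ 0.157, -0.527,  0.205]), 'tcp_rot': array([-47.046,  89.999, 149.5  ]), 'wrist_force': array([-0.452, -0.289,  0.294]), 'torque': array([-0.041,  0.008,  0.036]), 'opening': np.float64(0.085)}
```

View pics/top0.png

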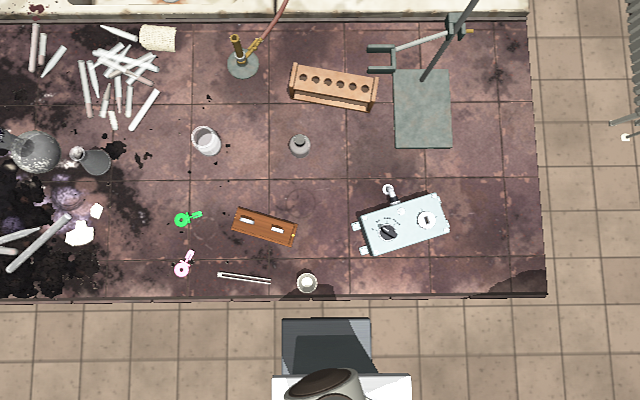

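View pics/scene0.png

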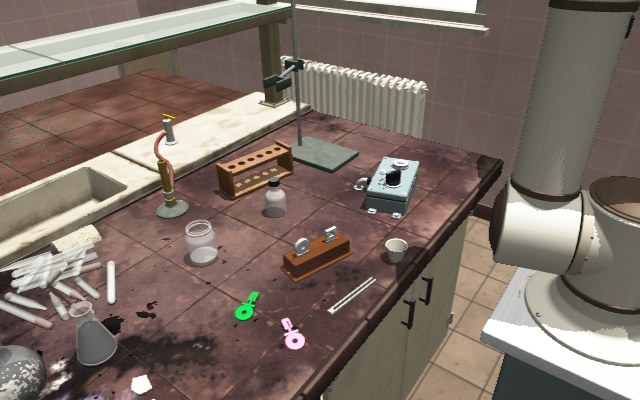

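The top view shows the station at about (400,222), with the selector at (388,232) and the lock at (427,219). The block is at (263,227), with the round-bowed key in its left slot at (245,221) and the square-bowed one at (277,229). The scene view agrees with this. Next I'll measure with depth.

```bash
python3 - <<'E'
from h import *
z=np.load("top0.npz");W=z["W"];f=z["f"]
def rect(name,u0,v0,u1,v1,lo,hi):
    w=W[v0:v1,u0:u1].reshape(-1,3);w=w[(w[:,2]>lo)&(w[:,2]<hi)]
    r=cv2.minAreaRect((w[:,:2]*1000).astype(np.float32));print(name,len(w),"c",np.round(r[0],1),"size",np.round(r[1],1),"ang",round(r[2],1),"z",np.median(w[:,2]).round(4),"mean",(w.mean(0)*1000).round(1))
rect("station",345,175,460,265,.045,.061)
rect("bezel+",412,205,445,235,.063,.075)
rect("hub",372,215,405,248,.062,.072)
rect("handle",372,215,405,248,.078,.1)
rect("rack",225,200,300,255,.030,.040)
rect("key",232,205,258,240,.055,.1)
rect("spare",262,212,292,245,.05,.1)
z2=np.load("scene0.npz");W=z2["W"]
rect("sc handle",380,165,408,195,.078,.1)
rect("sc key",285,230,312,262,.045,.1)
rect("sc rack",275,225,360,285,.031,.040)
rect("sc station",345,150,425,225,.045,.061)
rect("sc spare",318,220,346,246,.045,.1)
rect("sc bezel",385,152,412,172,.063,.075)
a=cv2.resize(f[178:262,345:460],None,fx=6,fy=6,interpolation=cv2.INTER_CUBIC)
cv2.imwrite("pics/st.png",a)
E
```

```text
station 2984 c [ 496.6 -147. ] size [ 98.  184.5] ang 17.0 z 0.0562 mean [ 496.5 -144.8   56.2]
bezel+ 232 c [ 504.4 -192.8] size [37.9 38.6] ang 86.7 z 0.0681 mean [ 504.3 -192.6   68. ]
hub 110 c [ 476.6 -103. ] size [34.7 36.6] ang 25.6 z 0.0663 mean [ 475.9 -102.3   66.5]
handle 95 c [ 477.7 -104.5] size [37.3 12.3] ang 57.2 z 0.0888 mean [ 476.8 -104.8   88.4]
rack 1055 c [496.5 176.3] size [136.6  46. ] ang 73.0 z 0.0362 mean [496.1 175.1  36.1]
key 56 c [506.7 209.6] size [32.2  7.9] ang 73.0 z 0.0703 mean [506.4 209.1  68.8]
spare 46 c [485.9 141.8] size [26.2  7.8] ang 72.8 z 0.067 mean [485.5 141.3  66. ]
sc handle 96 c [ 473.4 -103.7] size [37.1 16.2] ang 69.5 z 0.0866 mean [ 473.7 -101.7   85.9]
sc key 176 c [504.5 211.9] size [32.8  9.8] ang 68.2 z 0.0607 mean [503.5 213.2  60.6]
sc rack 862 c [494.2 176.7] size [137.9  50.4] ang 72.4 z 0.0366 mean [490.6 183.9  36.3]
sc station 1233 c [ 493.6 -145.7] size [ 98.1 188.3] ang 16.9 z 0.0566 mean [ 484.7 -125.2   55.9]
sc spare 130 c [483.  143.1] size [25.8  9.4] ang 70.8 z 0.0581 mean [482.5 144.2  58. ]
sc bezel 114 c [ 501.4 -190.9] size [38.4 40.2] ang 77.0 z 0.0683 mean [ 500.1 -189.4   68. ]
```

View pics/st.png

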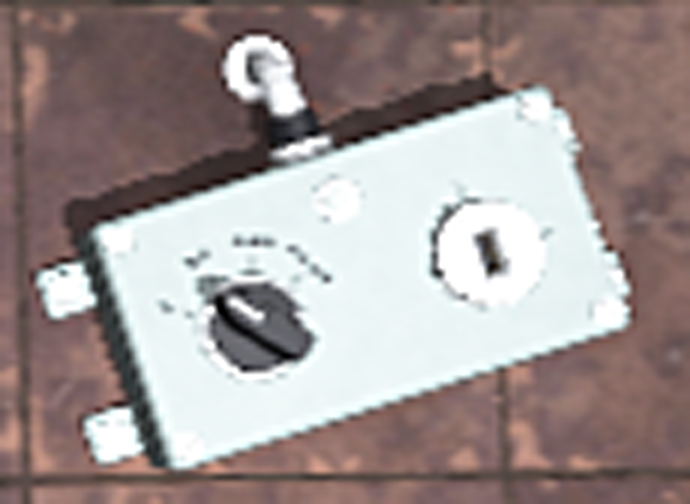

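The station sits at yaw 17° and the rectangle sizes match the specification. The lock and selector worked out from the station model agree with direct measurement (504,-193 and 477,-105). The handle angle is unclear, somewhere around 37 to 57°, so I'll refine it and work out the tool axes.

```bash
python3 - <<'E'
from h import *
from scipy.spatial.transform import Rotation as Ro
o=bot.get_obs();r,p,y=o["tcp_rot"]
M=Ro.from_euler("xyz",[r,p,y],degrees=True).as_matrix();print(M.round(3), "jaw yaw",np.degrees(np.arctan2(M[1,1],M[0,1])))
for n,(u0,v0,u1,v1) in dict(top=(372,215,405,248),scene=(380,165,408,195)).items():
    W=np.load(n+"0.npz")["W"][v0:v1,u0:u1].reshape(-1,3)
    for lo in(.075,.084,.087):
        w=W[(W[:,2]>lo)&(W[:,2]<.095)]
        e,V=np.linalg.eigh(np.cov(w[:,:2].T));print(n,lo,len(w),np.degrees(np.arctan2(V[1,1],V[0,1])).round(1),w.mean(0).round(4),np.sqrt(e*12).round(4))
f=np.load("top0.npz")["f"][212:250,370:408];cv2.imwrite("pics/sel.png",cv2.resize(f,None,fx=14,fy=14,interpolation=cv2.INTER_NEAREST))
E
```

```text
[[-0.     0.285 -0.959]
 [ 0.    -0.959 -0.285]
 [-1.    -0.     0.   ]] jaw yaw -73.4536456024174
top 0.075 98 58.1 [ 0.4769 -0.1045  0.088 ] [0.0121 0.0361]
top 0.084 89 57.1 [ 0.4769 -0.1052  0.089 ] [0.0117 0.0359]
top 0.087 77 57.5 [ 0.4774 -0.105   0.0894] [0.0107 0.0366]
scene 0.075 114 54.5 [ 0.4734 -0.1015  0.0844] [0.0112 0.0378]
scene 0.084 64 56.0 [ 0.4739 -0.1028  0.0883] [0.0123 0.0368]
scene 0.087 46 57.1 [ 0.474  -0.1039  0.0894] [0.0127 0.0352]
```

View pics/sel.png

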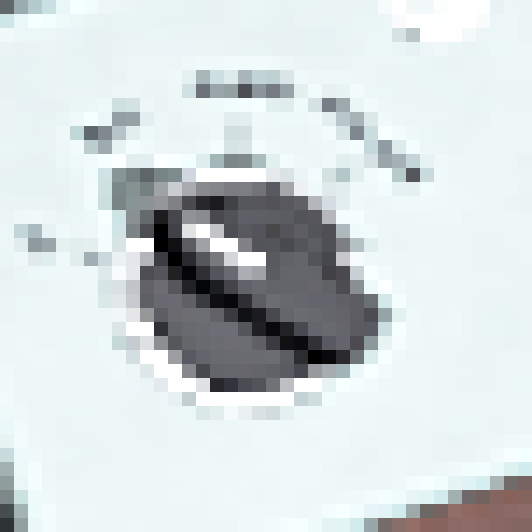

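The handle lies at yaw 57°, between the one-dot and two-dot marks. The three-dots mark is at yaw -3°, which agrees with the station model. The grip target doesn't depend on the starting click, so I'll move above the selector with the jaws at -33°.

apply_moves(commands=[[0,-0.315,-0.426,-0.706,1],[0,-0.315,-0.426,-0.706,1],[0,-0.315,-0.426,-0.706,1],[0,-0.315,-0.426,-0.706,1],[0,-0.315,-0.426,-0.706,1],[0,-0.315,-0.426,-0.706,1],[0,-0.315,-0.426,-0.706,1],[0,-0.315,-0.426,-0.706,1],[0,-0.315,-0.426,-0.706,1],[0,-0.315,-0.426,-0.706,1],[0,-0.315,-0.426,-0.706,1],[0,-0.315,-0.426,-0.706,1]])

```text
time: 2.3
ee_pos: [0.4768, -0.1011, 0.2043]
tcp_rot: [-118.9, 90.0, 118.3]
wrist_force: [-0.6, 0.1, 0.2]
opening: 0.0855
```

```bash
cat >> h.py <<'E'
from scipy.spatial.transform import Rotation as Ro
def st(tgt=None,jaw=None):
    o=bot.get_obs();r,p,y=o["tcp_rot"];M=Ro.from_euler("xyz",[r,p,y],degrees=True).as_matrix()
    j=np.degrees(np.arctan2(M[1,1],M[0,1]))
    print("t",o["time"].round(2),"pos",np.round(o["ee_pos"],4),"jaw",j.round(2),"q",np.round(o["q"],1),"F",np.round(o["wrist_force"],1),"T",np.round(o["torque"],2),"op",o["opening"].round(4),"tilt",M[:,0].round(3))
    if tgt is not None: print("shift",(M.T@(np.array(tgt)-o["ee_pos"])).round(4),"roll",np.radians(-(jaw-j)).round(3))
E
python3 -c "
from h import *
st((.4759,-.1042,.068),-33)"
```

```text
Traceback (most recent call last):
  File "h.py", line 14, in st
    print("t",o["time"].round(2),"pos",np.round(o["ee_pos"],4),"jaw",j.round(2),"q",np.round(o["q"],1),"F",np.round(o["wrist_force"],1),"T",np.round(o["torque"],2),"op",o["opening"].round(4),"tilt",M[:,0].round(3))
              ^^^^^^^^^^^^^^^
AttributeError: 'float' object has no attribute 'round'
```

```bash
sed -i 's/o\["time"\].round(2)/round(float(o["time"]),2)/; s/o\["opening"\].round(4)/round(float(o["opening"]),4)/; s/j.round(2)/round(float(j),2)/' h.py
python3 -c "
from h import *
st((.4759,-.1042,.068),-33)"
```

```text
t 2.3 pos [ 0.4768 -0.1011  0.2043] jaw -32.76 q [-12.   -3.6   1.4  95.    0.  110.8] F [-0.6  0.1  0.2] T [-0.02  0.05  0.04] op 0.0855 tilt [-0.     0.001 -1.   ]
shift [0.1363 0.001  0.0031] roll 0.004
```

apply_moves(commands=[[0.02,0.001,0.003,-1.569,1],[0.02,0.001,0.003,-1.569,1],[0.02,0.001,0.003,-1.569,1],[0.02,0.001,0.003,-1.569,1],[0.02,0.001,0.003,-1.569,1],[0.02,0.001,0.003,-1.569,1],[0.02,0.001,0.003,-1.569,1],[0.02,0.001,0.003,-1.569,1],[0.02,0.001,0.003,-1.569,1],[0.02,0.001,0.003,-1.569,1],[0.02,0.001,0.003,-1.569,1],[0.02,0.001,0.003,-1.569,1]])

```text
time: 3.5
ee_pos: [0.4757, -0.1048, 0.1844]
tcp_rot: [153.5, 90.0, 120.6]
wrist_force: [-0.4, 0.8, 0.7]
opening: 0.0854
```

apply_moves(commands=[[0.06,0,0,-1.569,1],[0.06,0,0,-1.569,1],[0.06,0,0,-1.569,1],[0.06,0,0,-1.569,1],[0.06,0,0,-1.569,1],[0.06,0,0,-1.569,1],[0.06,0,0,-1.569,1],[0.06,0,0,-1.569,1],[0.06,0,0,-1.569,1],[0.06,0,0,-1.569,1],[0.06,0,0,-1.569,1],[0.06,0,0,-1.569,1]])

```text
time: 4.7
ee_pos: [0.4755, -0.1052, 0.1245]
tcp_rot: [62.7, 90.0, 119.7]
wrist_force: [0.6, 0.2, 0.0]
opening: 0.0856
```

```bash
python3 -c "
from h import *
st((.4759,-.1042,.070),147)
for n in('top','scene'): cv2.imwrite(f'pics/{n}1.png',shot(n)['frame'])
a=cv2.imread('pics/top1.png')[160:280,330:470];b=cv2.imread('pics/scene1.png')[100:240,300:460]
cv2.imwrite('pics/m1.png',np.hstack([cv2.resize(a,(400,343)),cv2.resize(b,(392,343))]))"
```

```text
t 4.7 pos [ 0.4755 -0.1052  0.1245] jaw 146.94 q [-12.5  -4.5  -8.3  86.2   0.  -69.4] F [0.6 0.2 0. ] T [ 0.07  0.04 -0.03] op 0.0856 tilt [-0.  0. -1.]
shift [0.0545 0.0001 0.001 ] roll -0.001
```

View pics/m1.png

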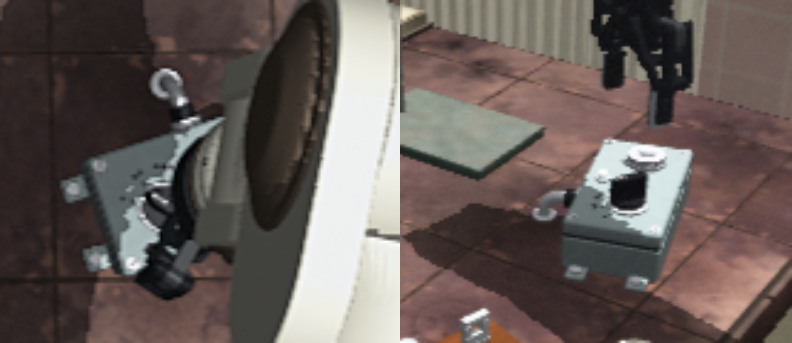

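```bash
python3 -c "
from h import *
z=np.load('scene0.npz')
P=np.array([[.4755,-.1052,.1245],[.4755,-.1052,.1375],[.4755,-.1052,.089],[.4755-.036,-.1052+.023,.1375],[.4755+.036,-.1052-.023,.1375]])
C=P@z['R'].T+z['t'];p=C@z['K'].T;p=p[:,:2]/p[:,2:];print(p.round(1),((p-[300,100])*2.45+[400,0]).round())
c=shot('scene');W=pts(c)[60:165,300:440].reshape(-1,3);w=W[(W[:,2]>.1)&(W[:,2]<.16)&(abs(W[:,0]-.4755)<.12)&(abs(W[:,1]+.105)<.12)]
print(len(w));
for a in np.arange(.1,.16,.006):
  k=w[(w[:,2]>=a)&(w[:,2]<a+.006)]
  if len(k): print(round(a,3),len(k),k.min(0).round(3),k.max(0).round(3))
"
```

```text
[[394.4 158.7]
 [394.8 153.7]
 [393.4 171.9]
 [404.  161.6]
 [386.1 146.3]] [[631. 144.]
 [632. 132.]
 [629. 176.]
 [655. 151.]
 [611. 113.]]
0
```

```bash
python3 -c "
from h import *
st()
c=shot('scene');W=pts(c)[40:175,340:430].reshape(-1,3);w=W[(W[:,2]>.1)&(W[:,1]>-.3)&(W[:,0]<.7)]
print(len(w));
for a in np.arange(.1,.26,.01):
  k=w[(w[:,2]>=a)&(w[:,2]<a+.01)]
  if len(k): print(round(a,3),len(k),k.min(0).round(3),k.max(0).round(3))
cv2.imwrite('pics/m2.png',cv2.resize(c['frame'][60:220,320:440],None,fx=4,fy=4))
"
```

```text
t 4.85 pos [ 0.4756 -0.105   0.1244] jaw 146.85 q [-12.5  -4.5  -8.3  86.2   0.  -69.3] F [-0.3  0.1  0.2] T [ 0.03 -0.01  0.01] op 0.0857 tilt [-0.  0. -1.]
3618
0.16 31 [ 0.43  -0.139  0.165] [ 0.522 -0.068  0.17 ]
0.17 74 [ 0.426 -0.138  0.17 ] [ 0.522 -0.066  0.18 ]
0.18 79 [ 0.424 -0.138  0.18 ] [ 0.524 -0.068  0.19 ]
0.19 85 [ 0.425 -0.137  0.19 ] [ 0.521 -0.067  0.2  ]
0.2 61 [ 0.424 -0.138  0.2  ] [ 0.534 -0.066  0.21 ]
0.21 125 [ 0.408 -0.137  0.21 ] [ 0.544 -0.054  0.22 ]
0.22 146 [ 0.408 -0.137  0.22 ] [ 0.544 -0.052  0.23 ]
0.23 171 [ 0.409 -0.14   0.23 ] [ 0.539 -0.054  0.24 ]
0.24 169 [ 0.409 -0.136  0.24 ] [ 0.54  -0.056  0.25 ]
0.25 200 [ 0.41  -0.135  0.25 ] [ 0.541 -0.055  0.26 ]
```

View pics/m2.png

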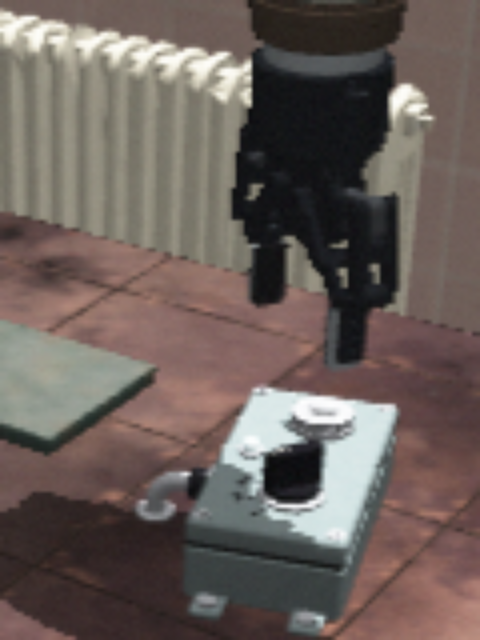

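The scene view shows the open fingertips at about (386,135) and (406,151), with a depth height of about 0.165 m. I expected about 0.137 m, so there is a 28 mm height discrepancy. I'll shut the fingers in free air to calibrate the tip height.

apply_moves(commands=[[0,0,0,0,-1],[0,0,0,0,-1],[0,0,0,0,-1],[0,0,0,0,-1],[0,0,0,0,-1],[0,0,0,0,-1],[0,0,0,0,-1],[0,0,0,0,-1]], newtons=60)

```text
time: 5.7
ee_pos: [0.4756, -0.1049, 0.1244]
tcp_rot: [60.2, 90.0, 117.1]
wrist_force: [-0.5, -0.2, -0.3]
opening: 0.0002
```

```bash
python3 -c "
from h import *
st()
c=shot('scene');W=pts(c)[40:175,340:430].reshape(-1,3);w=W[(W[:,2]>.1)&(W[:,1]>-.3)&(W[:,0]<.7)]
for a in np.arange(.1,.26,.01):
  k=w[(w[:,2]>=a)&(w[:,2]<a+.01)]
  if len(k): print(round(a,3),len(k),k.min(0).round(3),k.max(0).round(3))
cv2.imwrite('pics/m3.png',cv2.resize(c['frame'][60:220,320:440],None,fx=4,fy=4))
c=shot('top');W=pts(c)[150:300,320:460].reshape(-1,3);w=W[(W[:,2]>.1)&(W[:,2]<.3)]
for a in np.arange(.1,.26,.01):
  k=w[(w[:,2]>=a)&(w[:,2]<a+.01)]
  if len(k): print('top',round(a,3),len(k),k.min(0).round(3),k.max(0).round(3))
"
```

```text
t 5.7 pos [ 0.4756 -0.1049  0.1244] jaw 146.89 q [-12.5  -4.5  -8.3  86.2   0.  -69.3] F [-0.5 -0.2 -0.3] T [0.02 0.02 0.01] op 0.0002 tilt [-0.  0. -1.]
0.15 23 [ 0.462 -0.107  0.152] [ 0.487 -0.092  0.16 ]
0.16 46 [ 0.46  -0.105  0.16 ] [ 0.487 -0.09   0.17 ]
0.17 43 [ 0.46  -0.105  0.17 ] [ 0.485 -0.092  0.18 ]
0.18 45 [ 0.46  -0.105  0.18 ] [ 0.486 -0.09   0.19 ]
0.19 41 [ 0.445 -0.11   0.19 ] [ 0.505 -0.078  0.2  ]
0.2 100 [ 0.436 -0.114  0.2  ] [ 0.51  -0.075  0.21 ]
0.21 91 [ 0.43  -0.119  0.21 ] [ 0.519 -0.071  0.22 ]
0.22 121 [ 0.424 -0.125  0.22 ] [ 0.526 -0.066  0.23 ]
0.23 148 [ 0.418 -0.127  0.23 ] [ 0.53  -0.062  0.24 ]
0.24 158 [ 0.419 -0.132  0.24 ] [ 0.532 -0.061  0.25 ]
0.25 145 [ 0.435 -0.121  0.25 ] [ 0.515 -0.073  0.26 ]
top 0.2 15 [ 0.452 -0.087  0.2  ] [ 0.465 -0.074  0.209]
top 0.21 15 [ 0.446 -0.083  0.21 ] [ 0.463 -0.071  0.22 ]
top 0.22 19 [ 0.444 -0.081  0.221] [ 0.457 -0.069  0.23 ]
top 0.23 38 [ 0.422 -0.093  0.232] [ 0.449 -0.062  0.24 ]
top 0.24 102 [ 0.42 -0.09  0.24] [ 0.447 -0.062  0.25 ]
top 0.25 39 [ 0.434 -0.088  0.25 ] [ 0.458 -0.075  0.259]
```

The shut fingertips measure z = 0.152 m, while the reported TCP is 0.124 m. The open swing of 13 mm is right, so the reported z reads about 28 mm low. I'll allow for this and lower in steps while watching force. Selector grip target: reported z of about 0.042 to 0.045.

apply_moves(commands=[[0,0,0,0,0.1],[0,0,0,0,0.1],[0,0,0,0,0.1],[0,0,0,0,0.1],[0.02,0,0.001,0,0.1],[0.04,0,0.001,0,0.1],[0.055,0,0.001,0,0.1],[0.065,0,0.001,0,0.1],[0.072,0,0.001,0,0.1],[0.078,0,0.001,0,0.1],[0.08,0,0.001,0,0.1],[0.08,0,0.001,0,0.1]])

```text
time: 7.0
ee_pos: [0.4762, -0.1041, 0.0446]
tcp_rot: [31.7, 90.0, 88.5]
wrist_force: [0.9, -0.0, 0.7]
opening: 0.0469
```

```bash
python3 -c "
from h import *
st()
c=shot('scene')
cv2.imwrite('pics/m4.png',cv2.resize(c['frame'][100:220,340:440],None,fx=4,fy=4))
"
```

```text
t 7.0 pos [ 0.4762 -0.1041  0.0446] jaw 146.88 q [-12.3  -3.6 -16.3  77.3   0.  -69.2] F [ 0.9 -0.   0.7] T [-0.   -0.05  0.02] op 0.0469 tilt [ 0.  0. -1.]
```

View pics/m4.png

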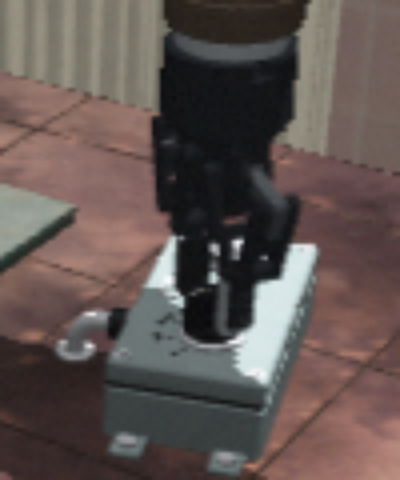

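The fingers straddle the handle near the hub with no contact force, so the 28 mm offset is confirmed. Closing.

apply_moves(commands=[[0,0,0,0,-1],[0,0,0,0,-1],[0,0,0,0,-1],[0,0,0,0,-1],[0,0,0,0,-1],[0,0,0,0,-1],[0,0,0,0,-1]], newtons=40)

```text
time: 7.75
ee_pos: [0.4763, -0.104, 0.0454]
tcp_rot: [-17.2, 90.0, 39.7]
wrist_force: [-1.7, 2.1, 4.4]
opening: 0.0109
```

```bash
python3 -c "
from h import *
st((.4759,-.1042,.0446),87)
"
```

```text
t 7.75 pos [ 0.4763 -0.104   0.0454] jaw 146.89 q [-12.3  -3.7 -16.3  77.4   0.  -69.2] F [-1.7  2.1  4.4] T [ 0.4   0.5  -0.02] op 0.0109 tilt [ 0.001  0.001 -1.   ]
shift [ 0.0008  0.0002 -0.0004] roll 1.045
```

apply_moves(commands=[[0,0,0,0.12,-1],[0,0,0,0.24,-1],[0,0,0,0.36,-1],[0,0,0,0.48,-1],[0,0,0,0.6,-1],[0,0,0,0.72,-1],[0,0,0,0.84,-1],[0,0,0,0.95,-1],[0,0,0,1.03,-1],[0,0,0,1.045,-1],[0,0,0,1.045,-1],[0,0,0,1.045,-1]])

```text
time: 8.95
ee_pos: [0.4769, -0.1051, 0.0454]
tcp_rot: [-46.1, 89.9, -49.1]
wrist_force: [1.7, -5.3, -1.5]
opening: 0.0107
```

```bash
python3 -c "
from h import *
st((.4759,-.1042,.0446),87)
"
```

```text
t 8.95 pos [ 0.4769 -0.1051  0.0454] jaw 86.97 q [-12.4  -3.7 -16.3  77.3  -0.1  -9.3] F [ 1.7 -5.3 -1.5] T [-1.23 -0.44 -0.01] op 0.0107 tilt [ 0.002 -0.002 -1.   ]
shift [ 0.0008  0.0009 -0.001 ] roll -0.0
```

apply_moves(commands=[[0,0,0,0,0.1],[0,0,0,0,0.1],[0,0,0,0,0.1],[0,0,0,0,0.1],[0,0,0,0,0.1],[-0.04,0,0,0,0.1],[-0.08,0,0,0,0.1],[-0.12,0,0,0,0.1],[-0.12,0.0,0,0,0.1],[-0.12,0,0,0,0.1]])

```text
time: 9.95
ee_pos: [0.4772, -0.1049, 0.1662]
tcp_rot: [-31.1, 89.8, -34.1]
wrist_force: [-1.2, 0.9, -0.6]
opening: 0.047
```

```bash
python3 -c "
from h import *
st((.5059,.2109,.16),163)
"
```

```text
t 9.95 pos [ 0.4772 -0.1049  0.1662] jaw 86.98 q [-12.3  -4.3  -3.5  90.6  -0.1  -9.3] F [-1.2  0.9 -0.6] T [0.01 0.02 0.02] op 0.047 tilt [ 0.003 -0.002 -1.   ]
shift [0.0055 0.3169 0.012 ] roll -1.327
```

apply_moves(commands=[[0.005,0.317,0.012,-1.327,0.1],[0.005,0.317,0.012,-1.327,0.1],[0.005,0.317,0.012,-1.327,0.1],[0.005,0.317,0.012,-1.327,0.1],[0.005,0.317,0.012,-1.327,0.1],[0.005,0.317,0.012,-1.327,0.1],[0.005,0.317,0.012,-1.327,0.1],[0.005,0.317,0.012,-1.327,0.1],[0.005,0.317,0.012,-1.327,0.1],[0.005,0.317,0.012,-1.327,0.1],[0.005,0.317,0.012,-1.327,0.1],[0.005,0.317,0.012,-1.327,0.1]])

```text
time: 11.15
ee_pos: [0.5058, 0.2107, 0.16]
tcp_rot: [-116.6, 89.8, -43.8]
wrist_force: [-0.1, -0.3, 0.5]
opening: 0.0466
```

```bash
python3 -c "
from h import *
st((.5059,.2109,.018),163)
c=shot('top');W=pts(c)[215:248,372:405].reshape(-1,3)
w=W[(W[:,2]>.084)&(W[:,2]<.095)]
e,V=np.linalg.eigh(np.cov(w[:,:2].T));print(len(w),np.degrees(np.arctan2(V[1,1],V[0,1])),w.mean(0).round(4),np.sqrt(e*12))
cv2.imwrite('pics/sel2.png',cv2.resize(c['frame'][212:250,370:408],None,fx=12,fy=12,interpolation=cv2.INTER_NEAREST))
"
```

```text
t 11.15 pos [0.5058 0.2107 0.16  ] jaw 162.82 q [ 22.7   3.9   4.   90.   -0.2 -50.1] F [-0.1 -0.3  0.5] T [-0.02 -0.02 -0.01] op 0.0466 tilt [ 0.003 -0.003 -1.   ]
shift [0.142  0.0004 0.0005] roll -0.003
91 176.6361673955274 [ 0.4767 -0.1045  0.0894] [0.01204699 0.03474711]
```

View pics/sel2.png

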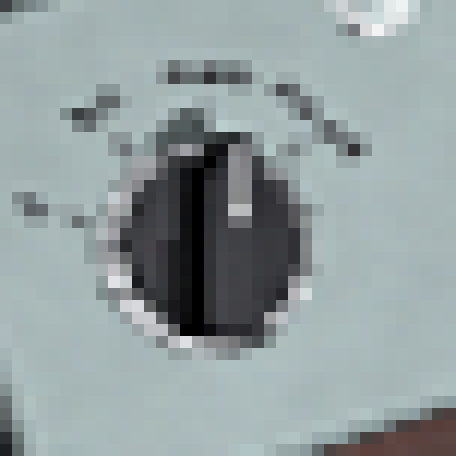

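The handle is at yaw -3.4° and its pointed end is at the three dots (210,75 in the crop), so the selector is set. Now I'll descend on the round-bowed key.

apply_moves(commands=[[0.04,0,0,0,0.1],[0.08,0,0,0,0.1],[0.11,0,0,0,0.1],[0.125,0,0,0,0.1],[0.135,0,0,0,0.1],[0.141,0,0,0,0.1],[0.145,0,0,0,0.1],[0.145,0,0,0,0.1],[0.145,0,0,0,0.1]])

```text
time: 12.1
ee_pos: [0.5068, 0.2106, 0.0161]
tcp_rot: [-97.8, 89.7, -25.0]
wrist_force: [0.4, -0.7, 0.2]
opening: 0.0467
```

apply_moves(commands=[[0,0,0,0,-1],[0,0,0,0,-1],[0,0,0,0,-1],[0,0,0,0,-1],[0,0,0,0,-1],[0,0,0,0,-1],[0,0,0,0,-1]], newtons=25)

```text
time: 12.8
ee_pos: [0.5049, 0.2112, 0.016]
tcp_rot: [-119.3, 90.0, -46.3]
wrist_force: [-8.9, 2.7, 4.2]
opening: 0.0038
```

```bash
python3 -c "
from h import *
st()
c=shot('scene');cv2.imwrite('pics/k1.png',cv2.resize(c['frame'][190:290,260:380],None,fx=5,fy=5))
"
```

```text
t 12.8 pos [0.5049 0.2112 0.016 ] jaw 162.91 q [ 22.7   5.2 -10.6  74.2  -0.  -50.2] F [-8.9  2.7  4.2] T [0.73 1.97 0.02] op 0.0038 tilt [ 0.001 -0.001 -1.   ]
```

View pics/k1.png

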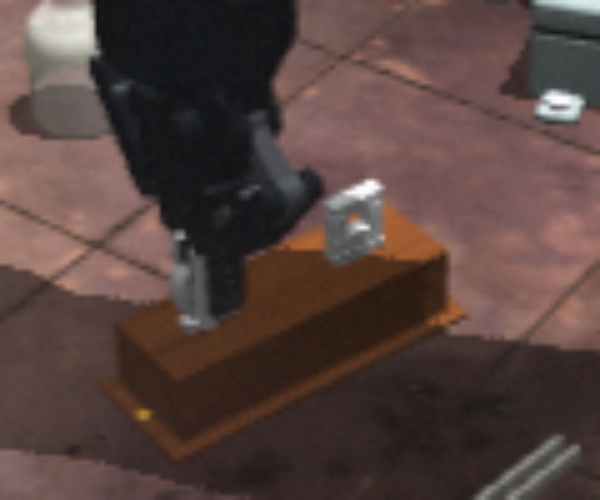

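The jaws are on the round key, though they push it sideways with about 9 N and the opening reads low. I'll recentre by 1.5 mm, firm up the grip and recheck.

apply_moves(commands=[[0,0.0015,0,0,-1],[0,0.0015,0,0,-1],[0,0.0015,0,0,-1],[0,0.0015,0,0,-1]], newtons=60)

```text
time: 13.25
ee_pos: [0.5036, 0.2116, 0.0161]
tcp_rot: [-106.4, 89.9, -33.5]
wrist_force: [-0.2, -0.2, 0.3]
opening: 0.0031
```

```bash
python3 -c "
from h import *
st()
"
```

```text
t 13.25 pos [0.5036 0.2116 0.0161] jaw 162.9 q [ 22.8   5.1 -10.7  74.2  -0.  -50.1] F [-0.2 -0.2  0.3] T [0.09 0.11 0.03] op 0.0031 tilt [ 0.001 -0.001 -1.   ]
```

apply_moves(commands=[[-0.005,0,0,0,-1],[-0.015,0,0,0,-1],[-0.03,0,0,0,-1],[-0.045,0,0,0,-1],[-0.06,0,0,0,-1],[-0.08,0,0,0,-1],[-0.1,0,0,0,-1],[-0.12,0,0,0,-1],[-0.12,0,0,0,-1],[-0.12,0,0,0,-1]])

```text
time: 14.25
ee_pos: [0.5039, 0.2118, 0.1367]
tcp_rot: [-74.3, 89.9, -1.4]
wrist_force: [-0.6, 0.6, -0.7]
opening: 0.0028
```

```bash
python3 -c "
from h import *
st((.5028,-.1921,.136),107)
c=shot('scene');cv2.imwrite('pics/k2.png',cv2.resize(c['frame'][130:290,240:380],None,fx=4,fy=4))
"
```

```text
t 14.25 pos [0.5039 0.2118 0.1367] jaw 162.9 q [ 22.8   3.5   1.   87.4  -0.  -50.1] F [-0.6  0.6 -0.7] T [0.03 0.03 0.03] op 0.0028 tilt [ 0.002 -0.    -1.   ]
shift [ 0.0008 -0.1178 -0.3864] roll 0.976
```

View pics/k2.png

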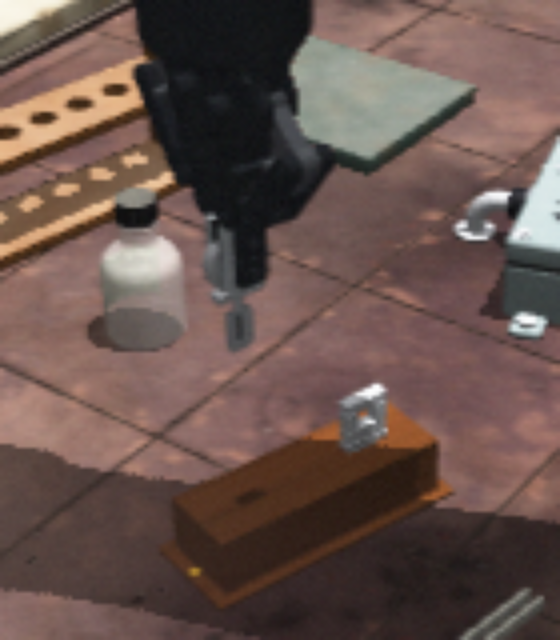

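The key came out upright. The spare key stayed in the block and nothing else moved. Moving above the lock at jaw yaw 107°.

apply_moves(commands=[[0,-0.118,-0.386,0.976,-1],[0,-0.118,-0.386,0.976,-1],[0,-0.118,-0.386,0.976,-1],[0,-0.118,-0.386,0.976,-1],[0,-0.118,-0.386,0.976,-1],[0,-0.118,-0.386,0.976,-1],[0,-0.118,-0.386,0.976,-1],[0,-0.118,-0.386,0.976,-1],[0,-0.118,-0.386,0.976,-1],[0,-0.118,-0.386,0.976,-1],[0,-0.118,-0.386,0.976,-1],[0,-0.118,-0.386,0.976,-1]])

```text
time: 15.5
ee_pos: [0.5028, -0.1906, 0.1359]
tcp_rot: [-64.0, 90.0, -46.9]
wrist_force: [1.1, 0.7, -0.0]
opening: 0.0033
```

```bash
cat > km.py <<'E'
from h import *
st()
o=bot.get_obs()["ee_pos"];n=3
Ws=[]
for i in range(n):
    c=shot('scene');W=pts(c);Ws.append(W)
W=np.nanmedian(np.array(Ws),0)
m=(W[...,2]>.075)&(W[...,2]<o[2]+.05)&(abs(W[...,0]-o[0])<.04)&(abs(W[...,1]-o[1])<.04)
for a in np.arange(.08,o[2]+.05,.005):
    k=W[m&(W[...,2]>=a)&(W[...,2]<a+.005)]
    if len(k)>2: print(a.round(3),len(k),"min",k.min(0).round(4),"max",k.max(0).round(4),"mean",k.mean(0).round(4))
v,u=np.nonzero(m&(W[...,2]<o[2]+.017));print("px",u.min(),u.max(),v.min(),v.max())
b=W[(abs(W[...,2]-.068)<.004)&(abs(W[...,0]-.502)<.03)&(abs(W[...,1]+.192)<.03)]
print("bezel",len(b),cv2.minAreaRect((b[:,:2]*1000).astype(np.float32)))
cv2.imwrite('pics/l1.png',cv2.resize(c['frame'][100:220,330:450],None,fx=5,fy=5))
E
python3 km.py
```

```text
t 15.5 pos [ 0.5028 -0.1906  0.1359] jaw 107.08 q [-20.8   2.4  -0.3  87.3  -0.  -37.8] F [ 1.1  0.7 -0. ] T [0.   0.01 0.02] op 0.0033 tilt [ 0. -0. -1.]
0.125 6 min [ 0.4971 -0.1935  0.1265] max [ 0.5074 -0.1905  0.1292] mean [ 0.5015 -0.1921  0.1277]
0.13 9 min [ 0.4966 -0.193   0.1303] max [ 0.5066 -0.1891  0.1348] mean [ 0.5019 -0.1906  0.1323]
0.135 9 min [ 0.4962 -0.1924  0.1352] max [ 0.5068 -0.1892  0.1396] mean [ 0.5012 -0.1903  0.1374]
0.14 11 min [ 0.4966 -0.1954  0.14  ] max [ 0.5081 -0.1873  0.1442] mean [ 0.502  -0.1909  0.1422]
0.145 11 min [ 0.4961 -0.1968  0.146 ] max [ 0.5074 -0.1881  0.1499] mean [ 0.501  -0.1909  0.1474]
0.15 4 min [ 0.5006 -0.1921  0.1508] max [ 0.5034 -0.1879  0.1542] mean [ 0.5017 -0.1904  0.1527]
0.155 11 min [ 0.4902 -0.1938  0.1568] max [ 0.5122 -0.1852  0.1596] mean [ 0.5015 -0.1888  0.1585]
0.16 12 min [ 0.4892 -0.1969  0.1603] max [ 0.5123 -0.1807  0.1648] mean [ 0.4983 -0.1893  0.1619]
0.165 15 min [ 0.4894 -0.1928  0.1655] max [ 0.5096 -0.1783  0.1699] mean [ 0.4984 -0.184   0.1672]
0.17 21 min [ 0.488  -0.1949  0.17  ] max [ 0.5159 -0.1739  0.1749] mean [ 0.4983 -0.1828  0.1723]
0.175 29 min [ 0.4847 -0.194   0.175 ] max [ 0.516  -0.1742  0.18  ] mean [ 0.4983 -0.1827  0.1774]
0.18 28 min [ 0.4855 -0.1981  0.1802] max [ 0.5163 -0.1723  0.1848] mean [ 0.497  -0.1837  0.1826]
px 400 405 133 142
bezel 110 ((500.363525390625, -192.28646850585938), (37.144012451171875, 36.13929748535156), 4.591868877410889)
```

View pics/l1.png

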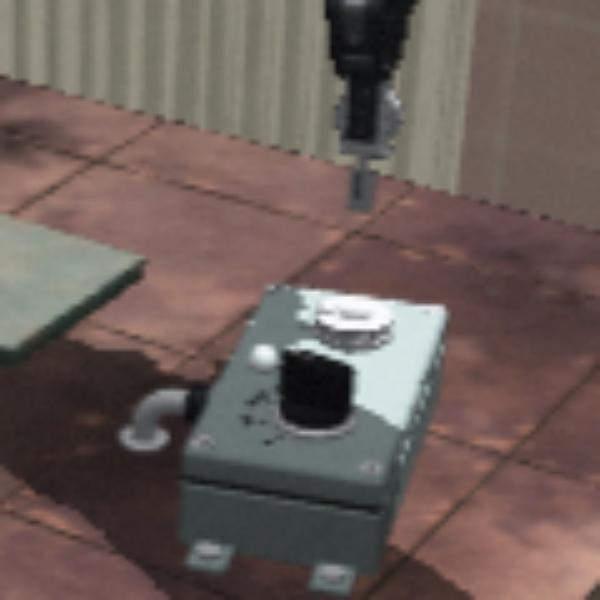

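The key hangs straight above the bezel, with its tip at about (360,210) and the bezel at (352,315) in the crop. The lateral estimates from camera and tool differ by up to 3 mm, but the lead-in covers that. I'll lower to just above the mouth and then feel for it.

apply_moves(commands=[[0.02,-0.0005,0,0,-1],[0.04,-0.0005,0,0,-1],[0.05,-0.0005,0,0,-1],[0.053,-0.0005,0,0,-1],[0.053,-0.0005,0,0,-1],[0.053,-0.0005,0,0,-1]], newtons=90)

```text
time: 16.25
ee_pos: [0.5036, -0.1914, 0.0842]
tcp_rot: [-45.2, 89.9, -28.1]
wrist_force: [0.2, 0.9, -0.7]
opening: 0.0021
```

```bash
python3 km.py; python3 - <<'E'
from h import *
c=shot('top');W=pts(c)[185:250,395:460].reshape(-1,3)
b=W[(abs(W[:,2]-.068)<.003)];print("top bezel pts",len(b), b.min(0) if len(b) else 0,b.max(0) if len(b) else 0)
E
```

```text
t 16.25 pos [ 0.5036 -0.1914  0.0842] jaw 107.09 q [-20.8   2.6  -5.7  81.5  -0.  -37.9] F [ 0.2  0.9 -0.7] T [ 0.06 -0.01 -0.03] op 0.0021 tilt [ 0.002 -0.001 -1.   ]
0.08 10 min [ 0.4972 -0.1952  0.081 ] max [ 0.5085 -0.1885  0.0845] mean [ 0.5033 -0.1913  0.0827]
0.085 10 min [ 0.4966 -0.1935  0.0854] max [ 0.5107 -0.1876  0.09  ] mean [ 0.5036 -0.1905  0.0881]
0.09 10 min [ 0.4975 -0.195   0.0901] max [ 0.5071 -0.1898  0.0949] mean [ 0.5014 -0.1923  0.0919]
0.095 7 min [ 0.4972 -0.1934  0.0959] max [ 0.5084 -0.1877  0.0984] mean [ 0.5031 -0.1914  0.0967]
0.1 5 min [ 0.5011 -0.1946  0.1004] max [ 0.5047 -0.1906  0.1044] mean [ 0.5024 -0.1926  0.102 ]
0.105 17 min [ 0.4904 -0.1977  0.1051] max [ 0.5147 -0.1854  0.1093] mean [ 0.5018 -0.1908  0.1072]
0.11 11 min [ 0.489  -0.1974  0.1101] max [ 0.5095 -0.1819  0.1149] mean [ 0.4995 -0.1858  0.1131]
0.115 16 min [ 0.4893 -0.197   0.1154] max [ 0.5151 -0.1793  0.1196] mean [ 0.4975 -0.1868  0.1178]
0.12 19 min [ 0.4871 -0.1963  0.1202] max [ 0.5175 -0.1751  0.1249] mean [ 0.4993 -0.1839  0.1223]
0.125 27 min [ 0.4864 -0.1948  0.1252] max [ 0.5162 -0.1742  0.1299] mean [ 0.4984 -0.184   0.1272]
0.13 20 min [ 0.4881 -0.1976  0.13  ] max [ 0.5163 -0.1748  0.134 ] mean [ 0.4971 -0.1841  0.1321]
px 398 403 151 160
bezel 101 ((500.44195556640625, -190.29098510742188), (37.69812774658203, 32.667076110839844), 37.28667068481445)
top bezel pts 48 [ 0.48514265 -0.20632515  0.06526504] [ 0.52646339 -0.13432618  0.0706271 ]
```

apply_moves(commands=[[0.004,0,0,0,-1],[0.006,0,0,0,-1],[0.008,0,0,0,-1],[0.01,0,0,0,-1],[0.01,0,0,0,-1]])

```text
time: 16.95
ee_pos: [0.5032, -0.1915, 0.0734]
tcp_rot: [-53.3, 89.9, -36.2]
wrist_force: [0.4, 0.3, -1.2]
opening: 0.0023
```

```bash
python3 -c "
from h import *
st()"
```

```text
t 16.95 pos [ 0.5032 -0.1915  0.0734] jaw 107.08 q [-20.8   2.8  -6.8  80.4  -0.  -37.9] F [ 0.4  0.3 -1.2] T [0.01 0.07 0.02] op 0.0023 tilt [ 0.001 -0.001 -1.   ]
```

The tip is 6 mm below the mouth with no force, so it has entered. Continuing.

apply_moves(commands=[[0.002,0,0,0,-1],[0.004,0,0,0,-1],[0.006,0,0,0,-1],[0.008,0,0,0,-1],[0.01,0,0,0,-1],[0.01,0,0,0,-1]])

```text
time: 17.55
ee_pos: [0.5031, -0.1914, 0.063]
tcp_rot: [-53.5, 89.9, -36.4]
wrist_force: [-0.8, -0.4, -0.2]
opening: 0.0023
```

```bash
python3 -c "
from h import *
st()"
```

```text
t 17.55 pos [ 0.5031 -0.1914  0.063 ] jaw 107.08 q [-20.8   2.9  -7.8  79.3  -0.  -37.9] F [-0.8 -0.4 -0.2] T [ 0.07  0.07 -0.02] op 0.0023 tilt [ 0.001 -0.001 -1.   ]
```

It is 16 mm deep and still free. Now I'll work past the pins with a ±5° wiggle.

apply_moves(commands=[[0.002,0,0,0.08,-1],[0.004,0,0,-0.08,-1],[0.005,0,0,0.08,-1],[0.006,0,0,-0.08,-1],[0.007,0,0,0.08,-1],[0.008,0,0,-0.08,-1],[0.009,0,0,0.08,-1],[0.01,0,0,-0.08,-1],[0.011,0,0,0.08,-1],[0.012,0,0,-0.08,-1],[0.013,0,0,0.08,-1],[0.013,0,0,0,-1]], newtons=110)

```text
time: 18.75
ee_pos: [0.5032, -0.1913, 0.0505]
tcp_rot: [-37.0, 89.9, -20.4]
wrist_force: [-2.4, 0.8, 2.0]
opening: 0.0021
```

```bash
python3 -c "
from h import *
st()"
```

```text
t 18.75 pos [ 0.5032 -0.1913  0.0505] jaw 106.62 q [-20.8   3.1  -8.9  77.9   0.  -37.4] F [-2.4  0.8  2. ] T [ 0.05  0.29 -0.08] op 0.0021 tilt [ 0.001 -0.    -1.   ]
```

apply_moves(commands=[[0.001,0,0,0.07,-1],[0.002,0,0,-0.07,-1],[0.003,0,0,0.07,-1],[0.003,0,0,-0.07,-1],[0.004,0,0,0.07,-1],[0.004,0,0,0,-1],[0.004,0,0,0,-1]])

```text
time: 19.45
ee_pos: [0.5034, -0.1915, 0.048]
tcp_rot: [-41.0, 89.9, -24.3]
wrist_force: [-4.4, 1.1, 11.8]
opening: 0.0022
```

```bash
python3 -c "
from h import *
st()
W=np.nanmedian([pts(shot('scene')) for _ in range(3)],0)
m=(abs(W[...,0]-.502)<.03)&(abs(W[...,1]+.19)<.03)
for a in np.arange(.06,.115,.003):
    k=W[m&(W[...,2]>=a)&(W[...,2]<a+.003)]
    if len(k)>2: print(a.round(3),len(k),k.min(0).round(4),k.max(0).round(4))
"
```

```text
t 19.45 pos [ 0.5034 -0.1915  0.048 ] jaw 106.72 q [-20.8   3.1  -9.2  77.5  -0.  -37.5] F [-4.4  1.1 11.8] T [ 0.21  1.12 -0.02] op 0.0022 tilt [ 0.002 -0.001 -1.   ]
0.06 21 [ 0.4818 -0.2027  0.0601] [ 0.5162 -0.1718  0.0629]
0.063 18 [ 0.4826 -0.1985  0.0634] [ 0.5113 -0.1724  0.0659]
0.066 42 [ 0.4827 -0.2083  0.0662] [ 0.5202 -0.1737  0.069 ]
0.069 27 [ 0.485  -0.1958  0.069 ] [ 0.5187 -0.1749  0.0716]
0.072 5 [ 0.4914 -0.1978  0.072 ] [ 0.5119 -0.1869  0.0738]
0.075 9 [ 0.4927 -0.1878  0.0755] [ 0.5101 -0.1815  0.0779]
0.078 6 [ 0.4903 -0.1939  0.0783] [ 0.5151 -0.1817  0.0803]
0.081 10 [ 0.4874 -0.1951  0.0812] [ 0.5162 -0.1802  0.084 ]
0.084 13 [ 0.4867 -0.1962  0.0841] [ 0.5151 -0.1752  0.0869]
0.087 14 [ 0.4883 -0.195   0.0871] [ 0.5158 -0.1758  0.0895]
0.09 12 [ 0.4866 -0.1987  0.09  ] [ 0.5158 -0.1764  0.0929]
0.093 15 [ 0.4872 -0.2018  0.093 ] [ 0.5154 -0.1753  0.0955]
0.096 14 [ 0.4883 -0.1946  0.0961] [ 0.5163 -0.1748  0.0989]
0.099 13 [ 0.491  -0.1974  0.0992] [ 0.511  -0.1756  0.1019]
0.102 12 [ 0.4911 -0.191   0.1026] [ 0.5113 -0.175   0.1048]
0.105 9 [ 0.4925 -0.1883  0.1054] [ 0.511  -0.1757  0.1077]
0.108 8 [ 0.4906 -0.1896  0.1082] [ 0.5097 -0.1771  0.1106]
0.111 5 [ 0.49   -0.1877  0.111 ] [ 0.503  -0.1753  0.1133]
0.114 3 [ 0.489  -0.1852  0.1147] [ 0.4997 -0.1741  0.1159]
```

apply_moves(commands=[[0.003,0,0,0.06,-1],[0.004,0,0,-0.05,-1],[0.004,0,0,0.06,-1],[0.004,0,0,0,-1],[0.004,0,0,0,-1]])

```text
time: 20.1
ee_pos: [0.5037, -0.1917, 0.0477]
tcp_rot: [-42.1, 89.7, -25.4]
wrist_force: [-11.3, 3.5, 27.7]
opening: 0.0023
```

apply_moves(commands=[[0.003,0,0,0.1,-1],[0.003,0,0,0.2,-1],[0.003,0,0,0.3,-1],[0.003,0,0,0.4,-1],[0.003,0,0,0.4,-1]])

```text
time: 20.6
ee_pos: [0.5041, -0.1917, 0.0478]
tcp_rot: [-14.8, 89.5, -21.2]
wrist_force: [-9.4, 3.8, 21.4]
opening: 0.002
```

```bash
python3 -c "
from h import *
st()"
```

```text
t 20.6 pos [ 0.5041 -0.1917  0.0478] jaw 83.59 q [-20.8   2.9  -9.5  77.2  -0.  -14.4] F [-9.4  3.8 21.4] T [ 0.85  1.91 -0.04] op 0.002 tilt [ 0.008 -0.003 -1.   ]
```

Home is confirmed: z holds under 28 N, and the key turns past its play with only spring-level torque. Continuing the turn.

apply_moves(commands=[[0.003,0,-0.0007,0.12,-1],[0.003,0,-0.0007,0.24,-1],[0.003,0,-0.0007,0.36,-1],[0.003,0,-0.0007,0.48,-1],[0.003,0,-0.0007,0.6,-1],[0.003,0,-0.0007,0.72,-1],[0.003,0,-0.0007,0.84,-1],[0.003,0,-0.0007,0.96,-1],[0.003,0,-0.0007,1.08,-1],[0.003,0,-0.0007,1.18,-1],[0.003,0,-0.0007,1.18,-1]], newtons=120)

```text
time: 21.7
ee_pos: [0.5048, -0.1934, 0.048]
tcp_rot: [42.6, 89.2, -31.6]
wrist_force: [-4.1, -6.0, 17.4]
opening: 0.0022
```

```bash
python3 -c "
from h import *
st()"
```

```text
t 21.7 pos [ 0.5048 -0.1934  0.048 ] jaw 15.74 q [-20.9   2.7  -9.6  76.9  -0.1  53.4] F [-4.1 -6.  17.4] T [-1.2   1.13  0.07] op 0.0022 tilt [ 0.012 -0.007 -1.   ]
```

apply_moves(commands=[[0.002,0,0,0.06,-1],[0.002,0,0,0.12,-1],[0.002,0,0,0.16,-1],[0.002,0,0,0.16,-1],[0.002,0,0,0.16,-1]])

```text
time: 22.2
ee_pos: [0.5048, -0.194, 0.048]
tcp_rot: [49.4, 89.1, -34.1]
wrist_force: [-6.2, -0.4, 14.9]
opening: 0.0022
```

```bash
python3 -c "
from h import *
st()
W=np.nanmedian([pts(shot('scene')) for _ in range(3)],0)
m=(abs(W[...,0]-.502)<.03)&(abs(W[...,1]+.19)<.035)
k=W[m&(W[...,2]>=.07)&(W[...,2]<.1)]
print(k.min(0),k.max(0))
"
```

```text
t 22.2 pos [ 0.5048 -0.194   0.048 ] jaw 6.56 q [-20.9   2.7  -9.7  76.8  -0.2  62.5] F [-6.2 -0.4 14.9] T [0.01 1.73 0.12] op 0.0022 tilt [ 0.013 -0.009 -1.   ]
[ 0.48872049 -0.20289368  0.07003708] [ 0.51788797 -0.17432987  0.09997043]
```

apply_moves(commands=[[0.002,0,0,0.04,-1],[0.002,0,0,0.08,-1],[0.002,0,0,0.08,-1],[0.002,0,0,0.08,-1]])

```text
time: 22.75
ee_pos: [0.5048, -0.1942, 0.0481]
tcp_rot: [53.3, 89.0, -34.7]
wrist_force: [-7.3, 1.2, 15.4]
opening: 0.0026
```

```bash
python3 -c "
from h import *
st();bot.get_obs();c=shot('top');c=shot('scene');st()
cv2.imwrite('pics/fin.png',cv2.resize(c['frame'][100:220,330:450],None,fx=5,fy=5,interpolation=cv2.INTER_CUBIC))
"
```

```text
t 22.75 pos [ 0.5048 -0.1942  0.0481] jaw 2.0 q [-20.9   2.6  -9.8  76.7  -0.2  67.1] F [-7.3  1.2 15.4] T [0.34 1.82 0.37] op 0.0026 tilt [ 0.014 -0.01  -1.   ]
t 22.85 pos [ 0.5048 -0.1942  0.048 ] jaw 2.0 q [-20.9   2.6  -9.8  76.7  -0.2  67.1] F [-6.7  0.4 15. ] T [0.32 1.84 0.28] op 0.0018 tilt [ 0.014 -0.01  -1.   ]
```

View pics/fin.png

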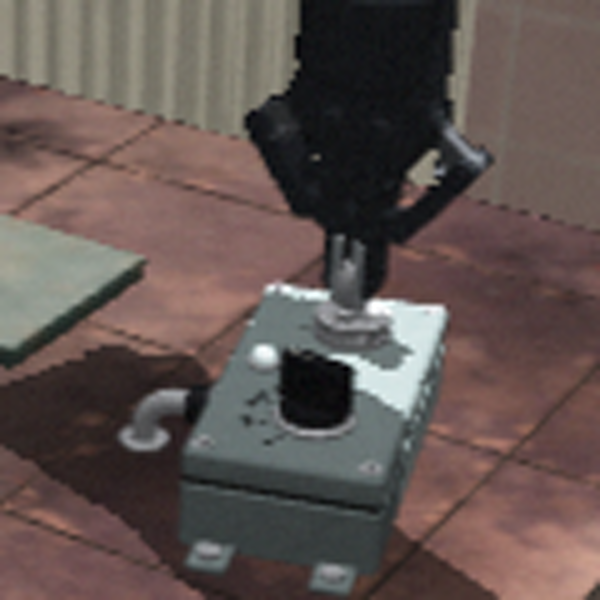

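The torque rose steeply, from 0.12 to about 0.33 N m over the last 5°, so the key is against the stop. The picture shows it edge-on at (345,280), with its shoulder on the bezel. Handing in.

```bash
python3 -c "
from h import *
st();print(bot.job_done())"
```

```text
t 22.85 pos [ 0.5048 -0.1942  0.048 ] jaw 2.0 q [-20.9   2.6  -9.8  76.7  -0.2  67.1] F [-6.7  0.4 15. ] T [0.32 1.84 0.28] op 0.0018 tilt [ 0.014 -0.01  -1.   ]
the job is handed in; nothing more can be done
None
```

The job is handed in at 22.9 s. The selector is on three dots, and the round-bowed key is fully home, turned clockwise to its stop and still gripped at 120 N.

**Last checks**
- **Selector:** the handle measured yaw -3.4° after release, against a target of about -3°, and its pointed end was at the three dots.
- **Key home:** the shoulder sat on the bezel, and the height did not change under 28 N of push.
- **Turn to the stop:** the gripper turned about 105° from the keyway direction, more than the 97° expected. The torque rose from 0.12 N m to 0.28–0.37 N m over the last 5°, so the stop was reached. The extra degrees are probably flex or slight slip in the grip. I had no direct reading of the plug's angle.
- **Other things:** the spare key was still in its block when I lifted the right key out. No unexpected contact forces showed. I took no final picture of the bottle, jar, crucible or tongs.

**What disagreed**
- **Tool height:** the reported height read about 28 mm lower than the camera showed. I allowed for it throughout, and both grasps and the key's depth agreed with that correction.
- **Starting selector position:** the handle started midway between one and two dots, not on a click position.
- **Gripper opening:** it read 2–4 mm on the 8 mm thick bow.
- **Lock position:** estimates from the camera and the tool differed by up to 3 mm. I aimed between them, and the key went in without resistance.

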